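# Park the pizza pan in its dock and snap the seesaw catch over its rim

### The job

Slide the pizza pan along the counter, without lifting it, until it is home against both stop posts of the pan dock, then press the button on the raised nose of the dock's seesaw catch down past its centre so that it snaps shut with its toe inside the pan's rim. Be gentle with the pan and the catch: feel for them rather than force them. Let go of everything, and leave the lid, the muffin cups and the cooling rack where they are.

Things in the scene. Friction and masses are not known exactly. Their poses are not given: they have to be found in the camera images.
- pan: round aluminium pizza pan, loose, 0.25 to 0.5 kg, flat on the tile: outer diameter 188 mm at the foot, 200 mm at the rim, 24 mm high, wall 3 mm, floor 4 mm, open on top. Origin: centre of its underside. It slides with roughly 1 to 4 N; pushing it with more than 25 N dents it.
- dock: pan dock fixed to the tile. Origin: seat centre on the tile, where the pan's centre is when home; z up, +x points level from the seat to the catch. Two stop posts, 16 mm diameter, 30 mm high, at x 72, y +80 and -80 mm, joined by low bars to an aluminium block 70 x 60 x 26 mm centred at x 167 mm, with two cheeks (82 mm high) that carry the catch. More than 12 N on any of it breaks it.
- pivot (a point): centre of the level pivot pin (along the dock's y) of the steel seesaw catch, between the cheeks: x 160, z 70 mm in the dock's frame. The catch's nose arm reaches from here towards the seat, over the pan's rim; its tail reaches 56 mm the other way.
- toe (a point): middle of the lower edge of the toe, a tab 8 x 16 mm hanging from the end of the catch's nose. Nose up: about 45 mm above the tile, clear of the pan's rim. Shut: 10 mm above the tile, 86 mm from the seat centre, inside the pan's rim. It lands on the rim if the pan is far from home.
- button_low (a point): on the catch's nose arm, about 50 mm from the pivot: where the centre of the thumb button would be if its stem were screwed right down (dock frame: nose up x 109, z 71 mm; shut x 113, z 50 mm). The button is a black ball of 20 mm diameter on a screw stem, set 0 to 26 mm higher along the stem: that height is NOT measured, feel for it. Nose up, the stem leans 0.42 rad to the tail.
- catch (a joint): angle of the catch, rad: 0 = nose up (open, at the start), 0.42 = shut on a hard stop. An over-centre spring pushes it open below 0.37 and pulls it shut beyond. Pressed straight down, the button resists at once with about 4 to 7 N, falling to nothing at the centre some 16 to 19 mm lower; there it snaps a last 2 to 3 mm away from the finger. Let go too early, it springs open.
- lid: bystander: black plastic lid lying flat, 150 mm diameter, 14 mm high, with a knob to 32 mm. Origin: centre of its underside.
- cup_far: bystander: orange silicone muffin cup, 70 mm diameter, 34 mm high, beyond the work. Origin: centre of its underside.
- cup_near: bystander: the same kind of muffin cup, near the robot. Origin: centre of its underside.
- rack: bystander: stainless steel wire cooling rack, 245 x 165 mm, 19 mm high, beside the dock's tail. Origin: centre of its underside on the tile.

How it is judged:
On the way, in this order (a step that is already met when the one before it is completed fails the run):
1. the pan is home in the dock while the catch is still open (horizontal distance between pan and dock below 0.006 m and value of joint catch below 0.1 rad), for 0.2 s.
2. the catch has snapped shut with the pan home (horizontal distance between pan and dock below 0.008 m and value of joint catch above 0.39 rad), for 0.2 s.
At the end, for the whole second after the job is handed in: the pan lies flat and still with its centre within 8 mm of the dock's seat centre, and the catch is snapped shut (above 0.39 rad) (all of step 2 and height (world z) of pan below 0.004 m and angle between pan's own z axis and vertical below 0.05 rad and linear speed of pan below 0.01 m/s); the robot touches nothing.
It fails at once if the catch or dock is pressed with more than 12 N (contact force between any of the arm, the fingers and dock above 12 N).
It fails at once if the pan is pushed with more than 25 N (contact force between any of the arm, the fingers and pan above 25 N).
It fails at once if the pan is lifted off the counter (height (world z) of pan above 0.015 m).
It fails at once if the lid, a muffin cup or the cooling rack is moved more than 20 mm (distance of any of lid, cup_far, cup_near, rack from where it was at the start of the episode above 0.02 m).
It also fails if it takes over 58 s, if anything falls off the work surface, if the arm or the gripper's body presses on something with over 40 N, if the wrist force passes 120 N, or if a joint passes its speed limit or range.

### The arm

A 6-joint arm with a two-finger parallel gripper is mounted at the origin on the work surface. World frame = base frame: x ahead of the robot, y to its left, z up, the work surface at z = 0. Lengths are in m, angles in rad, forces in N, time in s.
With the tool pointing down it reaches from about 0.35 to 0.85 m from the base axis. Payload 8.1 kg.
Tool frame: the origin (TCP) lies at the very end of the fingers, on their centre line; the grasp point (between the pads) lies 19 mm behind it; z points along the fingers, y is the line along which they close (so a half turn about z gives the same grasp; the last joint's range is limited). The gripper opens to 93 mm and grips with 3 to 60 N. Pads are 15 mm wide; open, the fingers measure 128 mm over their backs; the gripper's body (75 mm by 188 mm) begins 65 mm behind the grasp point.
Start: joints at [1.198, 0.13, 1.488, -0, 1.523, -0.085], TCP at [0.17, 0.575, 0.192] pointing down, gripper open.
Joint ranges: [-2.96, 2.96], [-0.89, 2.26], [0.02, 2.5], [-1.34, 4.48], [0, 2.73], [-2.66, 2.66]. Speed limits (rad/s): [2.39, 2.39, 2.79, 3.14, 3.14, 3.14].

### API

Orientations are given as a rotation vector (axis times angle).
In Python, from plant import monitor, eyes, ticket gives the robot as it stands.
- The arm moves only by the tool arm_command, never from a script. Its argument "deltas" is a list that holds one entry, the list of rows, each a list of 6 numbers: the shift along the world's x, y, z in cm, then the turn, a rotation vector about the world's x, y, z in degrees. In form: [[[tx, ty, tz, rx, ry, rz], ...]]. A call has 1 to 12 rows; each row shifts and turns the commanded pose from where the row before left it; what a row does not reach is not made up. A row lasts 1/12 s, in which the tool goes at most 41.7 mm and 7.16 degrees, less where a joint would pass 70% of its speed; a pose out of reach is approached as far as the arm can. A call is refused whole if a number of a shift passes 4.17 or a number of a turn 7.16, either way. A call with a gripper value outside its range is refused whole. "gripper" is the opening, from -1 (shut) to 1 (fully open), set as the call begins (left out, the last holds). The fingers move at their own pace and stop on an object; "squeeze" is the grip in N (left out, the last holds). Time passes only in rows, so rows that do not move let the fingers close. It gives the time, the measured TCP pose, the force, the opening and the grip force at its end, in the units of the state.
- monitor.read_state(): the state, without advancing time (a new reading comes with each control period).
- eyes.read_camera(name): name is "side" or "top" or "wrist"; returns the picture (480x640x3 uint8, blue, green, red); there is no depth.
- eyes.camera_model(name): a dict with "fx", "fy", "cx", "cy" (pixels), "rvec" (rotation vector, rad) and "tvec" (3), from world to camera coordinates, as OpenCV has them. Camera axes: x right, y down, z forward; pixel columns grow to the right and rows downward; lengths in m; the calibration is good to about 2 mm. A picture is of the moment at which its call begins: read the wrist's pose just before it. camera_model takes no time and is no camera call; for the wrist camera it gives the pose at the moment of the call.
- ticket.close_job(): hands the job in; it is judged then, once.
The state is a dict: "t": time; "q": joint angles; "dq": joint speeds; "joint_torque": joint torques, N m; "tool_pos": TCP position; "orientation": TCP orientation; "force": force on the tool from outside, world axes, zero at the start; "wrist_torque": the same for the moment, N m; "opening": finger opening in m; "gripper_force": force on a finger pad.
Only numpy, scipy, OpenCV 4.12 (cv2) and the standard library are available. Lean on these libraries where they do the work, as an engineer would, in place of code of your own. Each camera call takes 0.05 s, during which the arm holds its last target. There are 200 camera calls.

## Working session

There is one attempt and no reset: what is moved stays moved. The work goes in short steps, Python scripts to look and compute and a tool call to move; the robot and the scene stay as the last step left them, time stands still between calls to the robot, and variables do not carry over. Pictures are saved under pics/ and viewed, at most 10 in all, crops included, and the job is handed in when it is done.

Besides the shell and the picture viewer there is one more tool, called after "Request:" as name(argument=value, ...) on one line, values as JSON. arm_command: Moves the arm, as the interface text tells. Its arguments: {"type":"object","properties":{"deltas":{"type":"array"},"gripper":{"type":"number"},"squeeze":{"type":"number"}},"required":["deltas"]}

```bash
mkdir -p pics; ls; python3 - <<'E'
from plant import monitor, eyes, ticket
import cv2
s=monitor.read_state();print(s)
for n in("side","top"):
    cv2.imwrite(f"pics/{n}0.png",eyes.read_camera(n));print(n,eyes.camera_model(n))
E
```

```text
pics
{'t': 0.0, 'q': array([ 1.19756246e+00,  1.31164081e-01,  1.48926705e+00,  2.47069303e-05,
        1.52299283e+00, -8.53936695e-02]), 'dq': array([ 5.11178565e-04,  1.48587133e-04, -8.29772202e-04, -3.03202130e-04,
       -1.92421644e-03,  7.23674403e-05]), 'joint_torque': array([-5.36686439e-04, -5.59826517e+01, -4.91767931e+01,  7.68032949e-02,
        3.47847235e-02, -1.85806493e-04]), 'tool_pos': array([0.17007048, 0.57475371, 0.19099247]), 'orientation': array([-4.50517630e-01, -3.10867563e+00,  2.79210425e-03]), 'force': array([-1.1735619 ,  0.81367794, -0.45906456]), 'wrist_torque': array([ 0.02310633, -0.02256865,  0.0914934 ]), 'gripper_force': 0.0, 'opening': 0.09302441818525785}
side {'fx': 438.7132138154281, 'fy': 438.7132138154281, 'cx': 322.46156374671403, 'cy': 246.27817981390314, 'rvec': array([ 2.35882559, -0.6172512 ,  0.2496933 ]), 'tvec': array([-0.56916257,  0.14530107,  0.79784334])}
top {'fx': 534.7959732357949, 'fy': 534.7959732357949, 'cx': 314.21383114097466, 'cy': 243.61567077398544, 'rvec': array([ 2.12582655, -2.1515577 ,  0.20768993]), 'tvec': array([-0.17525905,  0.55593551,  0.87326382])}
```

View pics/side0.png

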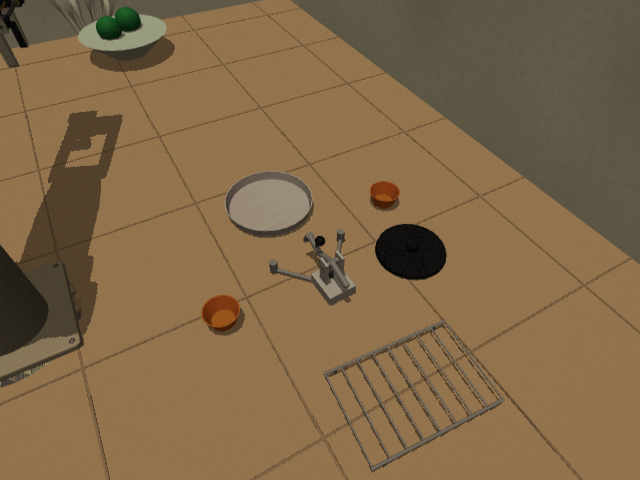

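View pics/top0.png

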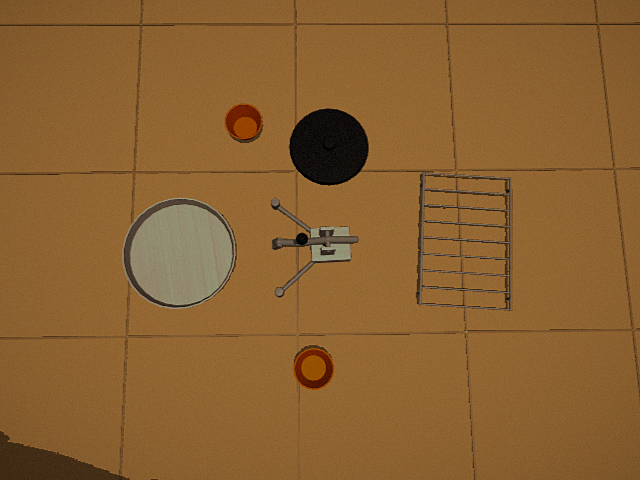

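The side picture shows the pan at about (269,203), post tops at (341,234) and (273,267), and the ball at (320,241). In the top picture the pan is at about (180,252), the posts at (276,203) and (280,292), and the ball at (302,239). The dock's +x points right in the top image, away from the pan.

```bash
cat > h.py <<'E'
import numpy as np, cv2
from plant import monitor, eyes, ticket
def cam(n):
    m=eyes.camera_model(n);R=cv2.Rodrigues(m["rvec"])[0]
    return np.array([[m["fx"],0,m["cx"]],[0,m["fy"],m["cy"]],[0,0,1]]),R,np.array(m["tvec"])
def plane(c,uv,z):
    K,R,t=c;o=-R.T@t;d=R.T@np.linalg.inv(K)@np.array([*uv,1.]);return o+d*(z-o[2])/d[2]
def tri(c1,u1,c2,u2):
    P=[c[0]@np.c_[c[1],c[2]] for c in(c1,c2)]
    X=cv2.triangulatePoints(P[0],P[1],np.array(u1,float),np.array(u2,float))[:,0];return X[:3]/X[3]
def proj(c,X):
    p=c[0]@(c[1]@np.array(X)+c[2]);return p[:2]/p[2]
def blobs(img,mask,amin):
    n,l,st,ce=cv2.connectedComponentsWithStats(mask.astype(np.uint8));return [(st[i],ce[i].round(1),(l==i)) for i in range(1,n) if st[i][4]>=amin]
def grey(img):
    h=cv2.cvtColor(img,cv2.COLOR_BGR2HSV);return (h[...,1]<90)&(h[...,2]>60)
def panfit(img,c,roi,zr=.024):
    m=np.zeros(img.shape[:2],bool);x0,y0,x1,y1=roi;m[y0:y1,x0:x1]=grey(img)[y0:y1,x0:x1]
    b=max(blobs(img,m,200),key=lambda b:b[0][4])
    ct=max(cv2.findContours(b[2].astype(np.uint8),0,2)[0],key=len)
    h=cv2.convexHull(ct)[:,0]
    P=np.array([plane(c,p,zr)[:2] for p in h]);A=np.c_[2*P,np.ones(len(P))]
    s=np.linalg.lstsq(A,(P**2).sum(1),rcond=None)[0];r=np.sqrt(s[2]+s[:2]@s[:2])
    return s[:2],r,b[0]
E
python3 - <<'E'
from h import *
T,S=cam("top"),cam("side");print(-T[1].T@T[2],-S[1].T@S[2])
t,s=cv2.imread("pics/top0.png"),cv2.imread("pics/side0.png")
print("pan",panfit(t,T,(110,180,250,320)),panfit(s,S,(215,160,325,245)))
for n,a,b in(("p1",(276,203),(341,234)),("p2",(280,292),(273,267)),("ball",(302,239),(320,241))):
    X=tri(T,a,S,b);print(n,X,proj(T,X)-a)
for n,a in(("lid",(329,147)),("cupf",(244,121)),("cupn",(314,367))):print(n,plane(T,a,.02))
for n,i,r in(("t",t,(265,190,362,300)),("s",s,(265,225,360,305))):
    cv2.imwrite(f"pics/c{n}.png",cv2.resize(i[r[1]:r[3],r[0]:r[2]],None,fx=6,fy=5.4,interpolation=cv2.INTER_CUBIC))
a,b=[cv2.resize(i[r[1]:r[3],r[0]:r[2]],(400,450),interpolation=cv2.INTER_CUBIC) for i,r in((t,(265,190,365,302)),(s,(260,220,360,332)))]
cv2.imwrite("pics/c.png",np.hstack([a,b]))
E
```

```text
[ 0.39347823 -0.16339902  0.95960688] [ 0.28120161 -0.63838913  0.70356051]
pan (array([0.54613343, 0.0567995 ]), np.float64(0.09901260745243137), array([ 123,  198,  113,  111, 8896], dtype=int32)) (array([0.54453453, 0.05316303]), np.float64(0.10259616803935517), array([ 224,  171,   89,   66, 4237], dtype=int32))
p1 [ 0.63357074 -0.11485589  0.02418382] [ 0.05801058 -0.16756135]
p2 [ 0.47322721 -0.12109709  0.01755639] [-0.08096285  0.31102105]
ball [ 0.55543532 -0.16122051  0.08934687] [ 0.10978911 -0.34073917]
lid [ 0.73975045 -0.21228432  0.02      ]
cupf [ 0.79143399 -0.05543113  0.02      ]
cupn [ 0.34432769 -0.17926243  0.02      ]
```

View pics/c.png

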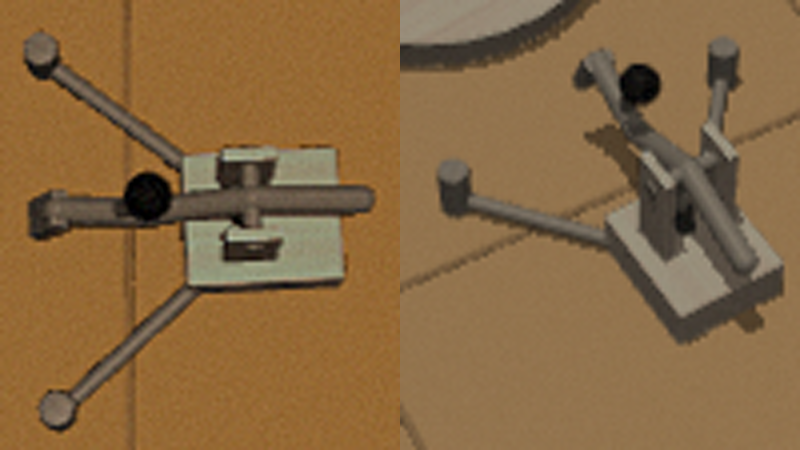

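The enlarged crop (scale 4) gives the post-top centres as top (275.3,202) and (279.3,291.2), side (340.8,231.2) and (273.5,262). The ball centre is at top (302,239), side (320,241).

```bash
python3 - <<'E'
from h import *
T,S=cam("top"),cam("side")
p=[]
for n,a,b in(("p1",(275.3,202),(340.8,231.2)),("p2",(279.3,291.2),(273.5,262)),("ball",(302,239),(320,241))):
    X=tri(T,a,S,b);print(n,X,proj(T,X)-a,plane(T,a,.03),plane(S,b,.03))
    p.append((plane(T,a,.03)+plane(S,b,.03))[:2]/2)
L=p[0]-p[1];print("len",np.linalg.norm(L));y=L/np.linalg.norm(L);x=np.array([y[1],-y[0]])
seat=(p[0]+p[1])/2-.072*x;print("x",x,"y",y,"seat",seat,"yaw",np.degrees(np.arctan2(x[1],x[0])))
B=tri(T,(302,239),S,(320,241));d=B[:2]-seat;print("ball dock",d@x,d@y,B[2])
for h in(0,.013,.026):
    q=seat+(.109+h*np.sin(.42))*x;X=[*q,.071+h*np.cos(.42)];print(h,X,proj(T,X),proj(S,X))
print("pan rel",[(np.array(v)-seat)@np.c_[x,y] for v in((.5461,.0568),(.5445,.0532))])
E
```

```text
p1 [ 0.6332917  -0.11400546  0.03220961] [ 0.04556621 -0.13147746] [ 0.63362181 -0.11380618  0.03      ] [ 0.63483127 -0.11234096  0.03      ]
p2 [ 0.47423539 -0.12075135  0.03190202] [ 0.04393263 -0.16555022] [ 0.47411452 -0.12058706  0.03      ] [ 0.47521221 -0.11937919  0.03      ]
ball [ 0.55543532 -0.16122051  0.08934687] [ 0.10978911 -0.34073917] [ 0.56586939 -0.16087204  0.03      ] [ 0.58290681 -0.11529147  0.03      ]
len 0.1597127083584484
x [ 0.04326243 -0.99906374] y [0.99906374 0.04326243] seat [ 0.55133006 -0.04459576] yaw -87.52047158830683
ball dock 0.11669316457763454 -0.0009440492245132723 0.08934686905377595
0 [np.float64(0.55604566124543), np.float64(-0.15349370660784376), np.float64(0.071)] [297.57577284 240.33787126] [317.773164   244.75035203]
0.013 [np.float64(0.5562749904397678), np.float64(-0.15878962950541636), np.float64(0.08287015622406)] [300.66296328 238.88954396] [319.27534444 242.39977151]
0.026 [np.float64(0.5565043196341056), np.float64(-0.16408555240298897), np.float64(0.09474031244812)] [303.83114412 237.40322074] [320.8210205  239.98112994]
pan rel [array([-0.10152709, -0.00083853]), array([-0.09799968, -0.00259278])]
```

Request:
arm_command(deltas=[[[1.9, -2, 0, 0, 0, -3.55], [1.9, -2, 0, 0, 0, -3.55], [1.9, -2, 0, 0, 0, -3.55], [1.9, -2, 0, 0, 0, -3.55], [1.9, -2, 0, 0, 0, -3.55], [1.9, -2, 0, 0, 0, -3.55], [1.9, -2, 0, 0, 0, -3.55], [1.9, -2, 0, 0, 0, -3.55], [1.9, -2, 0, 0, 0, -3.55], [1.9, -2, 0, 0, 0, -3.55]]], gripper=1)

```text
t: 0.93
tool_pos: [0.3608, 0.374, 0.1916]
orientation: [-1.381, -2.821, 0.001]
force: [0.4, -0.5, -1.4]
opening: 0.0929
gripper_force: 0.0
```

Request:
arm_command(deltas=[[[1.9, -2, -0.5, 0, 0, -3.55], [1.9, -2, -0.5, 0, 0, -3.55], [1.9, -2, -0.5, 0, 0, -3.55], [1.9, -2, -0.5, 0, 0, -3.55], [1.9, -2, -0.5, 0, 0, -3.55], [1.9, -2, -0.5, 0, 0, -3.55], [1.9, -2, -0.5, 0, 0, -3.55], [1.9, -1.5, -0.5, 0, 0, -3.55], [1.9, -1.5, -0.5, 0, 0, -3.55], [1.5, -1, -0.5, 0, 0, -3.55], [0, 0, 0, 0, 0, 0], [0, 0, 0, 0, 0, 0]]])

```text
t: 1.93
tool_pos: [0.546, 0.1946, 0.141]
orientation: [-2.172, -2.268, 0.003]
force: [-0.2, 0.2, 0.1]
opening: 0.0932
gripper_force: 0.0
```

Request:
arm_command(deltas=[[[0, 0, -1.8, 0, 0, 0], [0, 0, -1.8, 0, 0, 0], [0, 0, -1.8, 0, 0, 0], [0, 0, -1.8, 0, 0, 0], [0, 0, -1.8, 0, 0, 0], [0, 0, -1.6, 0, 0, 0], [0, 0, -1.2, 0, 0, 0], [0, 0, -0.8, 0, 0, 0], [0, 0, -0.5, 0, 0, 0], [0, 0, 0, 0, 0, 0], [0, -0.5, 0, 0, 0, 0], [0, -0.5, 0, 0, 0, 0]]])

```text
t: 2.93
tool_pos: [0.5471, 0.1854, 0.0122]
orientation: [2.171, 2.27, 0.002]
force: [-0.3, -0.3, 0.3]
opening: 0.093
gripper_force: 0.0
```

Request:
arm_command(deltas=[[[0, -0.5, 0, 0, 0, 0], [0, -0.5, 0, 0, 0, 0], [0, -0.5, 0, 0, 0, 0], [0, -0.3, 0, 0, 0, 0], [0, -0.3, 0, 0, 0, 0], [0, -0.3, 0, 0, 0, 0], [0, -0.3, 0, 0, 0, 0], [0, -0.3, 0, 0, 0, 0], [0, -0.3, 0, 0, 0, 0], [0, -0.3, 0, 0, 0, 0], [0, -0.3, 0, 0, 0, 0], [0, -0.3, 0, 0, 0, 0]]])

```text
t: 3.93
tool_pos: [0.5463, 0.1431, 0.011]
orientation: [-2.172, -2.27, 0.0]
force: [1.1, -0.7, 0.1]
opening: 0.0931
gripper_force: 0.0
```

```bash
python3 - <<'E'
from h import *
t,s=eyes.read_camera("top"),eyes.read_camera("side");st=monitor.read_state()
print(st["tool_pos"],st["force"],panfit(s,cam("side"),(215,160,325,245)))
cv2.imwrite("pics/two.png",np.hstack([t[130:380,60:400],s[120:370,180:440]]))
E
```

```text
[0.54629256 0.14286517 0.01100224] [-0.35562394  0.13383116 -0.35975242] (array([0.53808678, 0.08638564]), np.float64(0.1226907046346992), array([ 224,  160,   89,   77, 4597], dtype=int32))
```

View pics/two.png

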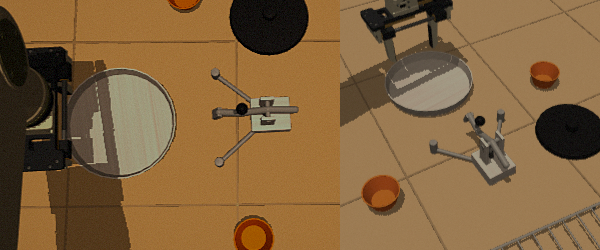

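The picture shows the fingers at the pan's back rim, at about (68,115) in the left crop. The pan has not moved, with its far edge still at (235,252) in the full frame.

Request:
arm_command(deltas=[[[0, -0.3, 0, 0, 0, 0], [0, -0.3, 0, 0, 0, 0], [0.01, -0.3, 0, 0, 0, 0], [0, -0.3, 0, 0, 0, 0], [0.01, -0.3, 0, 0, 0, 0], [0, -0.3, 0, 0, 0, 0], [0.01, -0.3, 0, 0, 0, 0], [0, -0.3, 0, 0, 0, 0], [0.01, -0.3, 0, 0, 0, 0], [0, -0.3, 0, 0, 0, 0], [0.01, -0.3, 0, 0, 0, 0], [0, -0.3, 0, 0, 0, 0]]])

```text
t: 5.03
tool_pos: [0.5468, 0.107, 0.011]
orientation: [2.172, 2.269, 0.0]
force: [-0.7, 0.3, 0.2]
opening: 0.0926
gripper_force: 0.0
```

Request:
arm_command(deltas=[[[0, -0.3, 0, 0, 0, 0], [0, -0.3, 0, 0, 0, 0], [0.01, -0.3, 0, 0, 0, 0], [0, -0.3, 0, 0, 0, 0], [0.01, -0.3, 0, 0, 0, 0], [0, -0.3, 0, 0, 0, 0], [0.01, -0.3, 0, 0, 0, 0], [0, -0.3, 0, 0, 0, 0], [0.01, -0.3, 0, 0, 0, 0], [0, -0.3, 0, 0, 0, 0], [0.01, -0.2, 0, 0, 0, 0], [0, -0.2, 0, 0, 0, 0]]])

```text
t: 6.03
tool_pos: [0.5473, 0.0731, 0.011]
orientation: [2.172, 2.269, 0.0]
force: [-0.1, 0.2, 0.8]
opening: 0.093
gripper_force: 0.0
```

```bash
cat > look.py <<'E'
from h import *
import sys
t=eyes.read_camera("top");s=eyes.read_camera("side");st=monitor.read_state()
print(st["t"],st["tool_pos"],st["force"],st["wrist_torque"])
cv2.imwrite(f"pics/{sys.argv[1]}t.png",t);cv2.imwrite(f"pics/{sys.argv[1]}s.png",s)
a=cv2.resize(t[170:320,150:350],(400,300));b=cv2.resize(s[160:310,200:400],(400,300))
cv2.imwrite(f"pics/{sys.argv[1]}.png",np.hstack([a,b]))
E
python3 look.py a
```

```text
6.1333 [0.54726314 0.07304627 0.01103493] [0.55342574 0.05714786 0.40337117] [-0.08302691  0.05190265  0.01878225]
```

View pics/a.png

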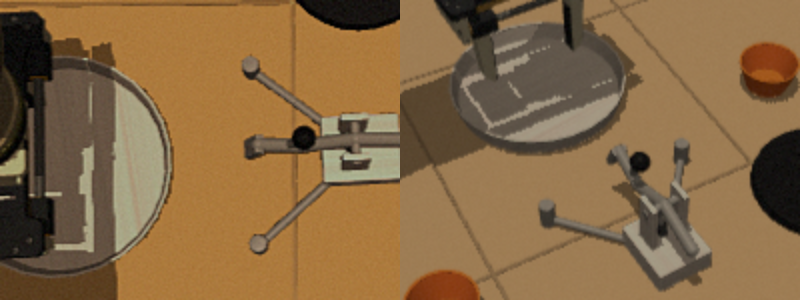

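The picture shows the pan not displaced (far edge still at column 236 in the top view). The fingers seem to be over or inside it, so I'll check where the tips project.

```bash
python3 - <<'E'
from h import *
S=cam("side");T=cam("top");i=cv2.imread("pics/as.png")
im=cv2.resize(i[130:250,210:370],(800,600),interpolation=cv2.INTER_CUBIC)
u=np.array([.999,.043,0]);c=np.array([.5473,.073,.011])
for k,col in((.011,(0,0,255)),(.03,(0,255,0)),(.05,(255,0,0))):
  for s in(-1,1):
    X=c+u*s*.055;X[2]=k;p=(proj(S,X)-[210,130])*5;cv2.circle(im,tuple(int(v) for v in p),5,col,-1);print(k,s,proj(S,X),proj(T,X))
a=np.linspace(0,6.28,60)
for th in a:
  for r,z in((.1,.024),(.094,0)):
    p=(proj(S,[.5455+r*np.cos(th),.055+r*np.sin(th),z])-[210,130])*5;cv2.circle(im,tuple(int(v) for v in p),2,(255,255,0),-1)
cv2.imwrite("pics/b.png",im)
E
```

```text
0.011 -1 [244.83217335 207.51980702] [171.61189646 283.1200572 ]
0.011 1 [287.3494389  190.68119315] [170.96781097 222.42881054]
0.03 -1 [243.81174946 201.35253825] [168.93337953 282.01303416]
0.03 1 [286.96487374 184.51607915] [168.33026413 220.14472827]
0.05 -1 [242.70494558 194.66320343] [165.99465998 280.79847015]
0.05 1 [286.54823776 177.8368254 ] [165.43889831 217.64084197]
```

View pics/b.png

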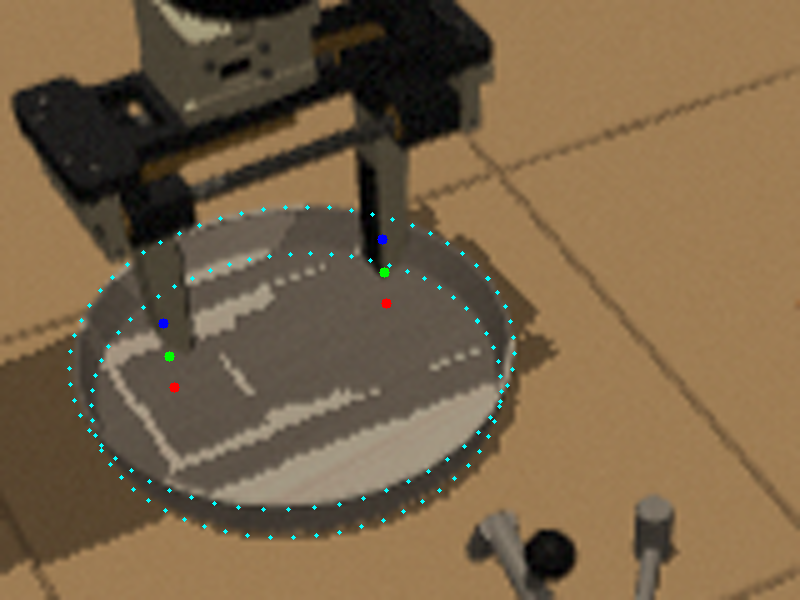

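The picture shows the real fingertips at (190,345) and (385,275) in the crop. That is about 19 mm higher than the reported TCP, so the open fingers rode over the rim. I'll raise, go back behind the pan, and feel for the tile.

Request:
arm_command(deltas=[[[0, 0, 1, 0, 0, 0], [0, 0, 1.5, 0, 0, 0], [0, 1, 1, 0, 0, 0], [0, 2, 0, 0, 0, 0], [0, 2, 0, 0, 0, 0], [0, 2, 0, 0, 0, 0], [0, 2, 0, 0, 0, 0], [0, 1.5, 0, 0, 0, 0], [0, 1, 0, 0, 0, 0], [0, 0.5, -1, 0, 0, 0], [0, 0, -1, 0, 0, 0], [0, 0, -1, 0, 0, 0]]])

```text
t: 7.13
tool_pos: [0.547, 0.1932, 0.0149]
orientation: [2.172, 2.27, -0.001]
force: [0.2, 0.5, -0.1]
opening: 0.093
gripper_force: 0.0
```

Request:
arm_command(deltas=[[[0, 0, -0.5, 0, 0, 0], [0, 0, -0.3, 0, 0, 0], [0, 0, -0.2, 0, 0, 0], [0, 0, -0.1, 0, 0, 0], [0, 0, 0, 0, 0, 0]]])

```text
t: 7.55
tool_pos: [0.5474, 0.193, 0.005]
orientation: [2.173, 2.269, 0.0]
force: [-0.3, -0.3, -0.3]
opening: 0.093
gripper_force: 0.0
```

```bash
python3 look.py d; python3 - <<'E'
from h import *
st=monitor.read_state();S=cam("side");i=cv2.imread("pics/ds.png")
c=st["tool_pos"];print(c)
im=cv2.resize(i[110:230,210:370],(800,600),interpolation=cv2.INTER_CUBIC)
for z,col in((0,(0,0,0)),(.01,(0,0,255)),(.02,(0,255,0)),(.03,(255,0,0))):
  for s in(-1,1):
    X=c+np.array([.999,.043,0])*s*.055;X[2]=z;p=(proj(S,X)-[210,110])*5;cv2.circle(im,tuple(int(v) for v in p),4,col,-1)
cv2.imwrite("pics/d2.png",im)
E
```

```text
7.65 [0.54768851 0.19321325 0.00546219] [ 0.3778945  -0.16493397 -0.40057605] [-0.00528774  0.01932711 -0.03376916]
[0.54768851 0.19321325 0.00546219]
```

View pics/d2.png

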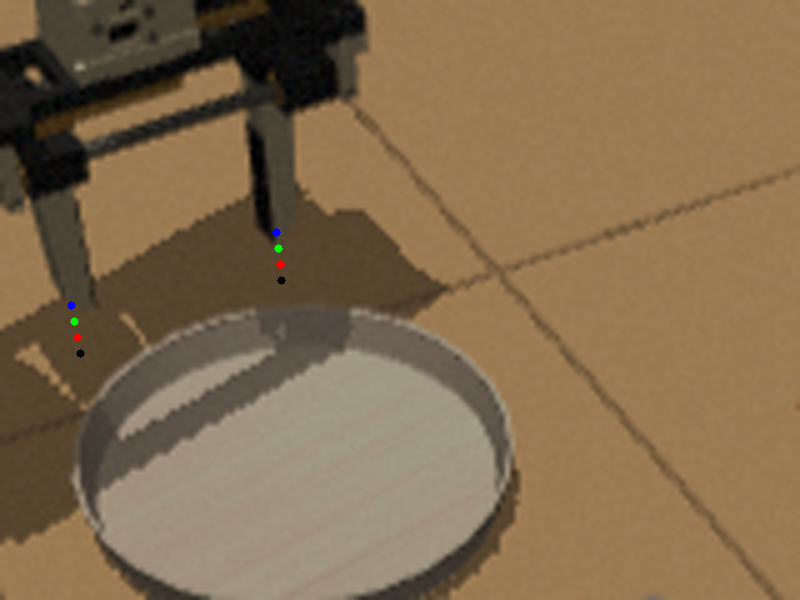

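The picture shows the tips at (85,305) and (278,238), about 28 mm above the tile, while the reported z is 5 mm. I'll go lower by feel.

Request:
arm_command(deltas=[[[0, 0, -0.2, 0, 0, 0], [0, 0, -0.2, 0, 0, 0], [0, 0, -0.2, 0, 0, 0], [0, 0, -0.2, 0, 0, 0], [0, 0, -0.2, 0, 0, 0], [0, 0, -0.1, 0, 0, 0], [0, 0, -0.1, 0, 0, 0], [0, 0, 0, 0, 0, 0]]])

```text
t: 8.32
tool_pos: [0.5471, 0.1933, -0.0073]
orientation: [-2.172, -2.269, 0.001]
force: [-1.2, -0.4, -0.1]
opening: 0.093
gripper_force: 0.0
```

Request:
arm_command(deltas=[[[0, -0.5, 0, 0, 0, 0], [0, -0.5, 0, 0, 0, 0], [0, -0.5, 0, 0, 0, 0], [0, -0.3, 0, 0, 0, 0], [0, -0.3, 0, 0, 0, 0], [0, -0.3, 0, 0, 0, 0], [0, -0.3, 0, 0, 0, 0], [0, -0.3, 0, 0, 0, 0], [0, -0.3, 0, 0, 0, 0], [0, -0.3, 0, 0, 0, 0], [0, -0.3, 0, 0, 0, 0], [0, -0.3, 0, 0, 0, 0]]])

```text
t: 9.32
tool_pos: [0.5471, 0.1514, -0.007]
orientation: [-2.172, -2.269, -0.0]
force: [-0.7, 1.8, 0.5]
opening: 0.0927
gripper_force: 1.0
```

Contact is at y 0.151, as predicted. Pushing now.

Request:
arm_command(deltas=[[[0, -0.3, 0, 0, 0, 0], [0, -0.3, 0, 0, 0, 0], [0.01, -0.3, 0, 0, 0, 0], [0, -0.3, 0, 0, 0, 0], [0.01, -0.3, 0, 0, 0, 0], [0, -0.3, 0, 0, 0, 0], [0.01, -0.3, 0, 0, 0, 0], [0, -0.3, 0, 0, 0, 0], [0.01, -0.3, 0, 0, 0, 0], [0, -0.3, 0, 0, 0, 0], [0.01, -0.3, 0, 0, 0, 0], [0, -0.3, 0, 0, 0, 0]]])

```text
t: 10.32
tool_pos: [0.5478, 0.115, -0.007]
orientation: [2.172, 2.27, 0.0]
force: [-0.4, 1.9, -1.0]
opening: 0.0929
gripper_force: 0.9
```

Request:
arm_command(deltas=[[[0, -0.3, 0, 0, 0, 0], [0, -0.3, 0, 0, 0, 0], [0, -0.3, 0, 0, 0, 0], [0, -0.3, 0, 0, 0, 0], [0, -0.3, 0, 0, 0, 0], [0, -0.3, 0, 0, 0, 0], [0, -0.3, 0, 0, 0, 0], [0, -0.3, 0, 0, 0, 0], [0, -0.3, 0, 0, 0, 0], [0, -0.3, 0, 0, 0, 0], [0, -0.3, 0, 0, 0, 0], [0, -0.3, 0, 0, 0, 0]]])

```text
t: 11.32
tool_pos: [0.5478, 0.079, -0.007]
orientation: [-2.172, -2.27, 0.0]
force: [0.7, 1.8, 0.2]
opening: 0.0932
gripper_force: 1.0
```

Request:
arm_command(deltas=[[[0, -0.2, 0, 0, 0, 0], [0, -0.2, 0, 0, 0, 0], [0, -0.2, 0, 0, 0, 0], [0, -0.2, 0, 0, 0, 0], [0, -0.2, 0, 0, 0, 0], [0, -0.2, 0, 0, 0, 0], [0, -0.1, 0, 0, 0, 0], [0, -0.1, 0, 0, 0, 0]]])

```text
t: 11.98
tool_pos: [0.5478, 0.0652, -0.007]
orientation: [-2.172, -2.269, -0.0]
force: [0.7, 1.9, 0.6]
opening: 0.0931
gripper_force: 1.0
```

```bash
python3 - <<'E'
from h import *
T=cam("top");t=eyes.read_camera("top");cv2.imwrite("pics/et.png",t);st=monitor.read_state();print(st["tool_pos"],st["force"],st["wrist_torque"])
cv2.imwrite("pics/e.png",cv2.resize(t[180:310,170:310],(600,557)))
E
```

```text
[ 0.54777528  0.06507421 -0.00697202] [0.64188636 2.02872728 0.08314246] [0.20703826 0.06864911 0.03005322]
```

View pics/e.png

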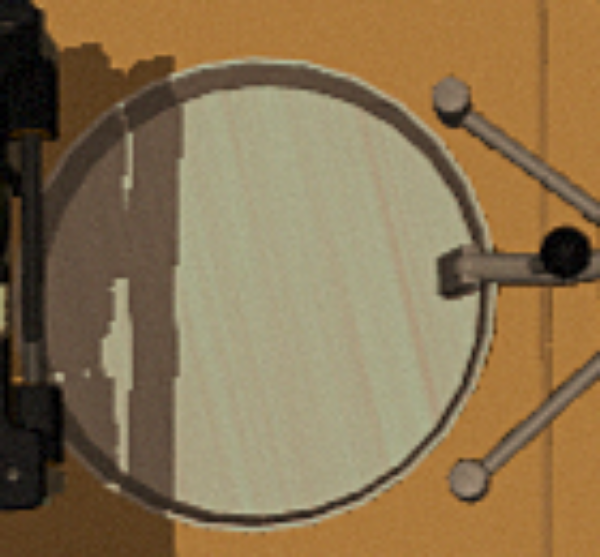

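The picture shows the pan rim centre at about (262,295) in the crop. The gaps to the two posts at (452,98) and (470,478) are equal, with roughly 13 mm left to slide, so I'm creeping in.

Request:
arm_command(deltas=[[[0, -0.1, 0, 0, 0, 0], [0, -0.1, 0, 0, 0, 0], [0, -0.1, 0, 0, 0, 0], [0, -0.1, 0, 0, 0, 0], [0, -0.1, 0, 0, 0, 0], [0, -0.1, 0, 0, 0, 0], [0, -0.1, 0, 0, 0, 0], [0, -0.1, 0, 0, 0, 0], [0, -0.1, 0, 0, 0, 0]]])

```text
t: 12.78
tool_pos: [0.5478, 0.0562, -0.007]
orientation: [-2.172, -2.27, 0.0]
force: [0.8, 2.5, 0.2]
opening: 0.0931
gripper_force: 1.0
```

Request:
arm_command(deltas=[[[0, -0.05, 0, 0, 0, 0], [0, -0.05, 0, 0, 0, 0], [0, -0.05, 0, 0, 0, 0]]])

```text
t: 13.03
tool_pos: [0.5478, 0.0548, -0.007]
orientation: [-2.172, -2.269, -0.0]
force: [0.3, 2.5, 0.2]
opening: 0.0932
gripper_force: 1.0
```

Request:
arm_command(deltas=[[[0, -0.05, 0, 0, 0, 0], [0, -0.05, 0, 0, 0, 0]]])

```text
t: 13.2
tool_pos: [0.5478, 0.0538, -0.007]
orientation: [-2.172, -2.27, 0.0]
force: [0.3, 1.7, -1.3]
opening: 0.0932
gripper_force: 1.0
```

Request:
arm_command(deltas=[[[0, -0.05, 0, 0, 0, 0], [0, -0.05, 0, 0, 0, 0]]])

```text
t: 13.37
tool_pos: [0.5477, 0.053, -0.007]
orientation: [-2.172, -2.269, -0.0]
force: [-0.7, 3.8, -0.7]
opening: 0.093
gripper_force: 1.8
```

Request:
arm_command(deltas=[[[0, -0.05, 0, 0, 0, 0], [0, -0.03, 0, 0, 0, 0]]])

```text
t: 13.53
tool_pos: [0.5476, 0.0526, -0.007]
orientation: [-2.172, -2.269, -0.001]
force: [-1.6, 6.6, 0.8]
opening: 0.093
gripper_force: 2.8
```

Request:
arm_command(deltas=[[[0, -0.05, 0, 0, 0, 0]]])

```text
t: 13.62
tool_pos: [0.5475, 0.0524, -0.007]
orientation: [-2.171, -2.269, -0.001]
force: [-1.1, 8.1, 0.1]
opening: 0.0929
gripper_force: 3.5
```

```bash
python3 - <<'E'
from h import *
T=cam("top");t=eyes.read_camera("top");cv2.imwrite("pics/ft.png",t)
# rim: bright outer edge fit on non-orange pixels right of gripper
h=cv2.cvtColor(t,cv2.COLOR_BGR2HSV);g=(h[...,1]<110).astype(np.uint8)
pts=[]
for col in range(215,278):
    c=np.flatnonzero(g[170:330,col])+170
    if len(c): pts+= [(col,c[0]),(col,c[-1])]
P=np.array([plane(T,p,.024)[:2] for p in pts])
from scipy.optimize import least_squares
f=least_squares(lambda v:np.hypot(*(P-v[:2]).T)-.1,[.551,-.045],loss="soft_l1",f_scale=.001)
r=np.hypot(*(P-f.x).T)-.1
print(f.x,np.median(abs(r)),np.array([.55133,-.0446])-f.x)
E
```

```text
[ 0.553435   -0.04240145] 0.0014178207827122563 [-0.002105   -0.00219855]
```

The pan is home by feel (8 N, no side force) and by picture (2 to 3 mm off, within measuring error). Next I back off, rise, close the fingers and go over the button.

Request:
arm_command(deltas=[[[0, 0.2, 0, 0, 0, 0], [0, 0.5, 0, 0, 0, 0], [0, 1, 0, 0, 0, 0], [0, 1, 1, 0, 0, 0], [0, 0, 2.5, 0, 0, 0], [0, 0, 2.5, 0, 0, 0], [0, 0, 2.5, 0, 0, 0], [0, 0, 2.5, 0, 0, 0], [0, 0, 2.5, 0, 0, 0], [0, 0, 2.5, 0, 0, 0], [0, -1, 1.5, 0, 0, 0], [0, -2, 0, 0, 0, 0]]])

```text
t: 14.67
tool_pos: [0.5504, 0.0507, 0.174]
orientation: [2.165, 2.269, 0.009]
force: [0.2, 0.0, 0.9]
opening: 0.093
gripper_force: 0.0
```

Request:
arm_command(deltas=[[[0.1, -2, 0, 0, 0, 0], [0.1, -2, 0, 0, 0, 0], [0.1, -2, 0, 0, 0, 0], [0.1, -2, 0, 0, 0, 0], [0.1, -2, 0, 0, 0, 0], [0.1, -2, 0, 0, 0, 0], [0.1, -2, 0, 0, 0, 0], [0.1, -2, 0, 0, 0, 0], [0, -2, 0, 0, 0, 0], [0, -1.5, 0, 0, 0, 0], [0, -1, 0, 0, 0, 0], [0, 0, 0, 0, 0, 0]]], gripper=-1, squeeze=5)

```text
t: 15.67
tool_pos: [0.5559, -0.1578, 0.1684]
orientation: [2.173, 2.268, -0.0]
force: [-0.3, -0.3, -0.3]
opening: 0.0179
gripper_force: 0.0
```

```bash
python3 - <<'E'
from h import *
s=eyes.read_camera("side");w=eyes.read_camera("top");st=monitor.read_state();c=st["tool_pos"];print(c,st["opening"],st["force"])
S=cam("side");i=cv2.resize(s[120:320,210:410],(600,600),interpolation=cv2.INTER_CUBIC)
for dz in(0,.01,.02):
    p=(proj(S,[c[0],c[1],c[2]+dz])-[210,120])*3;cv2.circle(i,tuple(int(v) for v in p),3,(0,0,255),-1)
cv2.imwrite("pics/g.png",i)
E
```

```text
[ 0.55587929 -0.15593758  0.16816006] 0.009978575013465966 [0.54846753 0.85021295 0.66612118]
```

View pics/g.png

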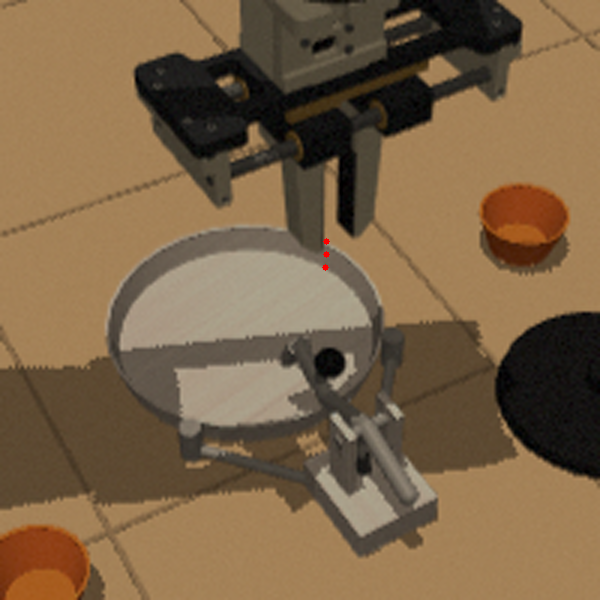

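The picture shows the pan resting against both posts. The closed fingertips are at about (330,243), again about 19 mm above the reported TCP and over the ball at (328,362). Contact should come at a reported z of about 0.08.

Request:
arm_command(deltas=[[[0, -0.4, -1, 0, 0, 0], [0, 0, -1.2, 0, 0, 0], [0, 0, -1.2, 0, 0, 0], [0, 0, -1.2, 0, 0, 0], [0, 0, -1, 0, 0, 0], [0, 0, -0.7, 0, 0, 0], [0, 0, -0.3, 0, 0, 0], [0, 0, -0.2, 0, 0, 0], [0, 0, 0, 0, 0, 0]]])

```text
t: 16.52
tool_pos: [0.5557, -0.1604, 0.0998]
orientation: [-2.172, -2.269, 0.0]
force: [-0.3, -0.2, -0.5]
opening: 0.0008
gripper_force: 0.0
```

Request:
arm_command(deltas=[[[0, 0, -0.2, 0, 0, 0], [0, 0, -0.2, 0, 0, 0], [0, 0, -0.2, 0, 0, 0], [0, 0, -0.1, 0, 0, 0]]])

```text
t: 16.85
tool_pos: [0.5559, -0.1605, 0.093]
orientation: [2.172, 2.269, 0.0]
force: [0.1, -0.4, 0.3]
opening: 0.0002
gripper_force: 0.0
```

Request:
arm_command(deltas=[[[0, 0, -0.1, 0, 0, 0], [0, 0, -0.1, 0, 0, 0], [0, 0, -0.1, 0, 0, 0]]])

```text
t: 17.1
tool_pos: [0.5558, -0.1605, 0.09]
orientation: [2.172, 2.269, 0.0]
force: [-0.5, -0.8, -0.9]
opening: 0.0006
gripper_force: 0.0
```

Request:
arm_command(deltas=[[[0, 0, -0.1, 0, 0, 0], [0, 0, -0.1, 0, 0, 0], [0, 0, -0.1, 0, 0, 0], [0, 0, -0.1, 0, 0, 0]]])

```text
t: 17.43
tool_pos: [0.5558, -0.1605, 0.0859]
orientation: [-2.172, -2.27, 0.0]
force: [-0.2, 1.0, -0.5]
opening: 0.0004
gripper_force: 0.0
```

Request:
arm_command(deltas=[[[0, 0, -0.1, 0, 0, 0], [0, 0, -0.1, 0, 0, 0]]])

```text
t: 17.6
tool_pos: [0.5558, -0.1605, 0.0839]
orientation: [-2.172, -2.27, -0.0]
force: [0.7, 1.0, 0.1]
opening: 0.0006
gripper_force: 0.0
```

Request:
arm_command(deltas=[[[0, 0, -0.1, 0, 0, 0], [0, 0, -0.1, 0, 0, 0]]])

```text
t: 17.77
tool_pos: [0.5558, -0.1605, 0.082]
orientation: [2.172, 2.27, 0.0]
force: [-0.2, 0.6, 0.1]
opening: 0.0008
gripper_force: 0.0
```

Request:
arm_command(deltas=[[[0, 0, -0.1, 0, 0, 0], [0, 0, -0.1, 0, 0, 0]]])

```text
t: 17.93
tool_pos: [0.5558, -0.1604, 0.0799]
orientation: [-2.172, -2.27, -0.0]
force: [-0.4, -0.5, -0.3]
opening: 0.0007
gripper_force: 0.0
```

Request:
arm_command(deltas=[[[0, 0, -0.1, 0, 0, 0], [0, 0, -0.1, 0, 0, 0]]])

```text
t: 18.1
tool_pos: [0.5558, -0.1605, 0.0779]
orientation: [-2.172, -2.27, 0.0]
force: [-0.1, 0.0, -0.5]
opening: 0.0003
gripper_force: 0.0
```

Request:
arm_command(deltas=[[[0, 0, -0.1, 0, 0, 0], [0, 0, -0.1, 0, 0, 0]]])

```text
t: 18.27
tool_pos: [0.5558, -0.1605, 0.0759]
orientation: [-2.172, -2.269, -0.0]
force: [-0.5, -0.1, -0.5]
opening: 0.0003
gripper_force: 0.0
```

Request:
arm_command(deltas=[[[0, 0, -0.1, 0, 0, 0], [0, 0, -0.1, 0, 0, 0]]])

```text
t: 18.43
tool_pos: [0.5558, -0.1605, 0.0739]
orientation: [2.172, 2.27, 0.0]
force: [-0.7, 0.0, 0.4]
opening: 0.0004
gripper_force: 0.0
```

Request:
arm_command(deltas=[[[0, 0, -0.1, 0, 0, 0], [0, 0, -0.1, 0, 0, 0]]])

```text
t: 18.6
tool_pos: [0.5558, -0.1605, 0.072]
orientation: [2.172, 2.27, 0.0]
force: [0.3, -0.1, 0.6]
opening: 0.0
gripper_force: 0.8
```

Request:
arm_command(deltas=[[[0, 0, -0.1, 0, 0, 0], [0, 0, -0.1, 0, 0, 0]]])

```text
t: 18.77
tool_pos: [0.556, -0.1601, 0.0707]
orientation: [-2.172, -2.269, -0.001]
force: [-3.2, 4.5, 7.8]
opening: 0.0006
gripper_force: 3.9
```

Contact, but with side force, so I'll ease off a little and look.

Request:
arm_command(deltas=[[[0, 0, 0.1, 0, 0, 0]]])

```text
t: 18.85
tool_pos: [0.5559, -0.1602, 0.0714]
orientation: [-2.172, -2.27, -0.001]
force: [-1.0, -0.2, 4.6]
opening: 0.0007
gripper_force: 1.9
```

```bash
python3 - <<'E'
from h import *
s=eyes.read_camera("side");t=eyes.read_camera("top");w=eyes.read_camera("wrist");st=monitor.read_state();print(st["tool_pos"],st["force"],st["wrist_torque"],st["opening"])
for n,i in zip("stw",(s,t,w)):cv2.imwrite(f"pics/k{n}.png",i)
a=cv2.resize(s[200:290,280:360],(400,450),interpolation=cv2.INTER_CUBIC)
b=cv2.resize(w,(400,300));c=cv2.resize(t[190:300,250:360],(150,150))
d=np.zeros((450,400,3),np.uint8);d[:300]=b;d[300:,:150]=c
cv2.imwrite("pics/k.png",np.hstack([a,d]))
E
```

```text
[ 0.55595162 -0.16051241  0.07166197] [-2.48640194  1.9403703   5.59516045] [0.20039994 0.50819763 0.01761708] 0.0004558164220178207
```

View pics/k.png

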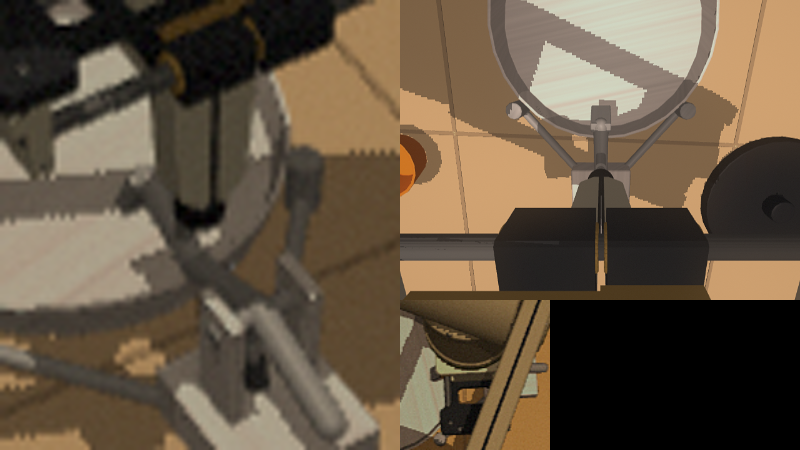

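The picture shows the closed fingertips sitting over the ball, which peeks out below them at (200,215). The finger pads were being loaded, so I'll lift off, grip harder so the ball cannot wedge the fingers apart, and press along the ball's arc.

Request:
arm_command(deltas=[[[0, 0, 0.2, 0, 0, 0], [0.1, 0, 0.1, 0, 0, 0], [0, 0, 0, 0, 0, 0], [0, 0, 0, 0, 0, 0]]], gripper=-1, squeeze=40)

```text
t: 19.33
tool_pos: [0.5568, -0.1604, 0.0739]
orientation: [-2.172, -2.27, 0.0]
force: [0.3, 0.3, 0.6]
opening: 0.0003
gripper_force: 0.0
```

Request:
arm_command(deltas=[[[0, 0, -0.1, 0, 0, 0], [0, 0, -0.1, 0, 0, 0], [0, 0.02, -0.05, 0, 0, 0]]])

```text
t: 19.58
tool_pos: [0.5569, -0.1604, 0.0717]
orientation: [2.172, 2.269, -0.0]
force: [-2.1, -0.0, 4.1]
opening: 0.0005
gripper_force: 2.4
```

Request:
arm_command(deltas=[[[0, 0.02, -0.05, 0, 0, 0]]])

```text
t: 19.67
tool_pos: [0.5569, -0.1603, 0.0714]
orientation: [2.172, 2.269, -0.0]
force: [-2.6, 0.3, 5.1]
opening: 0.0004
gripper_force: 2.5
```

Request:
arm_command(deltas=[[[0, 0.02, -0.05, 0, 0, 0]]])

```text
t: 19.75
tool_pos: [0.5569, -0.16, 0.071]
orientation: [2.172, 2.269, 0.0]
force: [-1.9, 0.8, 5.7]
opening: 0.0005
gripper_force: 2.6
```

Request:
arm_command(deltas=[[[0, 0.03, -0.07, 0, 0, 0], [0, 0.03, -0.07, 0, 0, 0]]])

```text
t: 19.92
tool_pos: [0.5568, -0.1592, 0.0695]
orientation: [-2.172, -2.27, -0.0]
force: [-1.9, 1.5, 6.4]
opening: 0.0005
gripper_force: 2.8
```

Request:
arm_command(deltas=[[[0, 0.03, -0.07, 0, 0, 0], [0, 0.03, -0.07, 0, 0, 0]]])

```text
t: 20.08
tool_pos: [0.5568, -0.1584, 0.0681]
orientation: [-2.172, -2.27, -0.0]
force: [-2.5, 1.4, 5.5]
opening: 0.0006
gripper_force: 2.7
```

Request:
arm_command(deltas=[[[0, 0.03, -0.1, 0, 0, 0], [0, 0.03, -0.1, 0, 0, 0]]])

```text
t: 20.25
tool_pos: [0.5567, -0.1575, 0.066]
orientation: [-2.172, -2.269, -0.001]
force: [-2.6, 3.7, 5.6]
opening: 0.0002
gripper_force: 2.8
```

Request:
arm_command(deltas=[[[0, 0.01, -0.1, 0, 0, 0], [0, 0.01, -0.1, 0, 0, 0], [0, 0.02, -0.1, 0, 0, 0]]])

```text
t: 20.5
tool_pos: [0.5571, -0.1572, 0.063]
orientation: [2.172, 2.27, 0.001]
force: [0.9, 2.9, 4.6]
opening: 0.0004
gripper_force: 2.1
```

Request:
arm_command(deltas=[[[0, 0.01, -0.1, 0, 0, 0], [0, 0.01, -0.1, 0, 0, 0], [0, 0.01, -0.1, 0, 0, 0]]])

```text
t: 20.75
tool_pos: [0.5569, -0.1573, 0.0596]
orientation: [2.172, 2.27, 0.0]
force: [0.5, 1.4, 2.3]
opening: 0.0004
gripper_force: 1.2
```

Request:
arm_command(deltas=[[[0, 0.01, -0.1, 0, 0, 0], [0, 0, -0.1, 0, 0, 0]]])

```text
t: 20.92
tool_pos: [0.5566, -0.1574, 0.0574]
orientation: [-2.172, -2.269, 0.001]
force: [0.6, 0.6, 1.1]
opening: 0.0005
gripper_force: 0.6
```

Request:
arm_command(deltas=[[[0, 0, -0.1, 0, 0, 0], [0, 0, -0.1, 0, 0, 0]]])

```text
t: 21.08
tool_pos: [0.5565, -0.1575, 0.0553]
orientation: [-2.172, -2.269, 0.001]
force: [0.4, 0.2, 0.9]
opening: 0.0005
gripper_force: 0.0
```

Request:
arm_command(deltas=[[[0, 0, -0.1, 0, 0, 0], [0, 0, 0, 0, 0, 0]]])

```text
t: 21.25
tool_pos: [0.5564, -0.1573, 0.0541]
orientation: [-2.172, -2.269, 0.001]
force: [0.5, 0.2, 0.1]
opening: 0.0002
gripper_force: 0.0
```

Request:
arm_command(deltas=[[[0, 0, -0.05, 0, 0, 0], [0, 0, 0, 0, 0, 0]]])

```text
t: 21.42
tool_pos: [0.5567, -0.1573, 0.0541]
orientation: [-2.172, -2.269, 0.0]
force: [-0.5, -0.7, 0.5]
opening: 0.0006
gripper_force: 0.0
```

Request:
arm_command(deltas=[[[0, 0, -0.05, 0, 0, 0], [0, 0, 0, 0, 0, 0]]])

```text
t: 21.58
tool_pos: [0.5568, -0.1573, 0.0537]
orientation: [2.172, 2.27, -0.0]
force: [-0.5, 0.0, -0.1]
opening: 0.0008
gripper_force: 0.0
```

The button has snapped away from the finger. I'll rise clear and verify from both cameras.

Request:
arm_command(deltas=[[[0, 0, 0.5, 0, 0, 0], [0, 0, 1, 0, 0, 0], [0, 0, 2, 0, 0, 0], [0, 0, 2.5, 0, 0, 0], [0, 0, 2.5, 0, 0, 0], [0, 1, 2.5, 0, 0, 0], [0, 2.5, 2, 0, 0, 0], [0, 3, 0, 0, 0, 0], [0, 3, 0, 0, 0, 0], [0, 3, 0, 0, 0, 0], [0, 3, 0, 0, 0, 0], [0, 3, 0, 0, 0, 0]]])

```text
t: 22.58
tool_pos: [0.5569, 0.0291, 0.1853]
orientation: [2.172, 2.269, 0.002]
force: [0.5, 0.1, -0.6]
opening: 0.0004
gripper_force: 0.0
```

Request:
arm_command(deltas=[[[0, 3, 0, 0, 0, 0], [0, 3, 0, 0, 0, 0], [0, 3, 0, 0, 0, 0], [0, 3, 0, 0, 0, 0], [0, 3, 0, 0, 0, 0], [0, 2, 0, 0, 0, 0], [0, 1, 0, 0, 0, 0], [0, 0, 0, 0, 0, 0], [0, 0, 0, 0, 0, 0]]])

```text
t: 23.33
tool_pos: [0.557, 0.2074, 0.1843]
orientation: [2.171, 2.27, 0.0]
force: [-0.6, -0.5, 0.7]
opening: 0.0007
gripper_force: 0.0
```

```bash
python3 - <<'E'
from h import *
from scipy.optimize import least_squares
T,S=cam("top"),cam("side");t=eyes.read_camera("top");s=eyes.read_camera("side")
def ball(i,r):
    x0,y0,x1,y1=r;m=np.zeros(i.shape[:2],bool);m[y0:y1,x0:x1]=i[y0:y1,x0:x1].max(2)<35
    b=max(blobs(i,m,5),key=lambda b:b[0][4]);return b[1],b[0][4]
for a,b in((cv2.imread("pics/top0.png"),cv2.imread("pics/side0.png")),(t,s)):
    u,v=ball(a,(285,225,318,255)),ball(b,(300,225,335,265));X=tri(T,u[0],S,v[0]);print(u,v,X)
h=cv2.cvtColor(t,cv2.COLOR_BGR2HSV);g=(h[...,1]<110).astype(np.uint8);pts=[]
for col in range(205,274):
    c=np.flatnonzero(g[170:330,col])+170
    if len(c): pts+=[(col,c[0]),(col,c[-1])]
P=np.array([plane(T,p,.024)[:2] for p in pts])
f=least_squares(lambda v:np.hypot(*(P-v[:2]).T)-.1,[.551,-.045],loss="soft_l1",f_scale=.001);print(f.x,f.x-[.55133,-.0446])
print(monitor.read_state()["tool_pos"],monitor.read_state()["force"])
E
```

```text
(array([301.3, 238.6]), np.int32(109)) (array([319.3, 240.5]), np.int32(75)) [ 0.55554165 -0.1599024   0.08970063]
(array([299.2, 240.8]), np.int32(99)) (array([318.2, 246.2]), np.int32(72)) [ 0.5554488  -0.15622179  0.06982214]
[ 0.55338681 -0.04322959] [0.00205681 0.00137041]
[0.55701033 0.2063933  0.18398134] [0.08548115 0.07359032 0.47879269]
```

The ball dropped 19.9 mm and moved 3.7 mm toward the seat, which is exactly the shut position. The pan is still home.

```bash
python3 -c "
from plant import ticket
print(ticket.close_job())"
```

```text
the job is handed in; nothing more can be done
None
```

The pan is home against both posts (about 2.5 mm from the seat centre by camera), the catch has snapped shut, the arm is clear of everything, and the job is handed in; no verdict was returned, and I did not re-measure the lid, cups or rack.

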